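# Put the washed pastry moulds away by kind

### The job

Put the washed moulds away: the oblong tin, the pastry tube and the dariole mould each belong flat in the tray that already holds its kind, in the empty half, bottom up as they are, the oblong tin and the tube lying parallel to those already there. The oblong tin has got between the two round tins: lift the smaller round tin off (the wooden board is free for it), take the oblong one out, and put the smaller round tin back centred on the larger one, which stays standing where it is.

Things in the scene. Friction and masses are not known exactly. Their poses are not given: they have to be found in the camera images.
- top_round_centre (a point): Smaller of two round steel tins, turned bottom up: a plain disc-like drum 60 mm in diameter, 28 mm high, straight-sided, about 120 g. It starts on top of the stack (small round, oblong, large round). The point is its centre, half-way up (14 mm); z is up. Grip it high on its side (its upper 8 mm will do) to keep the fingertips off the tin below.
- oblong_centre (a point): Oblong steel tin turned bottom up, a rounded box 48 mm (its x) by 92 mm (its y) by 30 mm high, about 130 g. It starts in the middle of the stack, its underside 28 mm above the table. The point is its centre, half-way up (15 mm); z is up. The round tin below sticks out 16 mm past each of its long sides, so grip it high too.
- low_round_centre (a point): Larger round steel tin, 80 mm in diameter, 28 mm high, about 200 g, bottom up on the table at the foot of the stack; loose, not to be moved. The point is its centre, half-way up (14 mm); z is up. Its flat top, 28 mm above the table, is where the smaller round tin goes back, centred.
- tube_centre (a point): Steel pastry tube (for baking cannoli), open-ended, 28 mm in diameter and 110 mm long along its y, about 60 g, lying on the table on a flat folded seam 10 mm wide, which keeps it from rolling. The point is the middle of its axis, 14 mm above what it lies on; z is up.
- dariole_centre (a point): Dariole mould, a small aluminium cup turned upside down: 52 mm high, 50 mm across the rim at the bottom, 47 mm above the rim, narrowing to 44 mm at the top, about 70 g. The point is its centre, half-way up (26 mm); z is up.
- tray_oblong_free (a point): Fixed steel tray, 170 (x) by 150 mm (y), walls 18 mm high, 3 mm thick; all three alike but for what is in them. This one holds one oblong tin (fixed, top 33 mm above the table) along y in its far half. Point: middle of the empty near half, on the tray floor (3 mm above the table), 32 mm to -x of the tray centre; x points to the samples, z up. Empty space: about 50 mm either way in x, 72 mm in y.
- tray_tube_free (a point): Fixed steel tray, 170 (x) by 150 mm (y), walls 18 mm high, 3 mm thick; all three alike but for what is in them. This one holds two pastry tubes (fixed, top 31 mm above the table) along y in its far half. Point: middle of the empty near half, on the tray floor (3 mm above the table), 32 mm to -x of the tray centre; x points to the samples, z up. Empty space: about 50 mm either way in x, 72 mm in y.
- tray_dariole_free (a point): Fixed steel tray, 170 (x) by 150 mm (y), walls 18 mm high, 3 mm thick; all three alike but for what is in them. This one holds two dariole moulds (fixed, top 55 mm above the table) side by side along y in its far half. Point: middle of the empty near half, on the tray floor (3 mm above the table), 32 mm to -x of the tray centre; x points to the samples, z up. Empty space: about 50 mm either way in x, 72 mm in y.
- board: Empty fixed wooden board, 100 by 100 mm, 8 mm thick, a clear place to put something down meanwhile. Origin: centre of its underside, on the table; z up.
Not all that is in view belongs to the job. Leave any red look-alike of the part that bears dariole_centre alone. What is shaped like the part that bears top_round_centre but red is not meant.

How it is judged:
At the end, for the whole second after the job is handed in: Oblong tin, tube and dariole flat on the floor (5 mm, 0.12 rad) of the empty half of their kind's tray (45 mm in x, 50 mm in y of its middle), tin and tube within 0.35 rad of its y; small round on large, centres within 12 mm, level; large within 30 mm of its start; all at rest (x of oblong_centre in the frame of tray_oblong_free between -0.045 and 0.045 m and y of oblong_centre in the frame of tray_oblong_free between -0.05 and 0.05 m and z of oblong_centre in the frame of tray_oblong_free between 0.01 and 0.02 m and angle between each of oblong_centre, tube_centre, dariole_centre, top_round_centre, low_round_centre's own z axis and vertical below 0.12 rad and angle between the y axis of oblong_centre and the y axis of tray_oblong_free, either way round below 0.35 rad and x of tube_centre in the frame of tray_tube_free between -0.045 and 0.045 m and y of tube_centre in the frame of tray_tube_free between -0.05 and 0.05 m and z of tube_centre in the frame of tray_tube_free between 0.009 and 0.019 m and angle between the y axis of tube_centre and the y axis of tray_tube_free, either way round below 0.35 rad and x of dariole_centre in the frame of tray_dariole_free between -0.045 and 0.045 m and y of dariole_centre in the frame of tray_dariole_free between -0.05 and 0.05 m and z of dariole_centre in the frame of tray_dariole_free between 0.021 and 0.031 m and horizontal distance between top_round_centre and low_round_centre below 0.012 m and z of top_round_centre in the frame of low_round_centre between 0.023 and 0.033 m and distance of low_round_centre from where it was at the start of the episode below 0.03 m and linear speed of each of oblong, tube, dariole, top_round, low_round below 0.02 m/s); the robot touches nothing.
It also fails if it takes over 134 s, if anything falls off the work surface, if the arm or the gripper's body presses on something with over 40 N, if the wrist force passes 120 N, or if a joint passes its speed limit or range.

### The arm

A 6-joint arm with a two-finger parallel gripper is mounted at the origin on the work surface. World frame = base frame: x ahead of the robot, y to its left, z up, the work surface at z = 0. Lengths are in m, angles in rad, forces in N, time in s.
With the tool pointing down it reaches from about 0.4 to 0.825 m from the base axis. Payload 7 kg.
Tool frame: the origin (TCP) lies at the very end of the fingers, on their centre line; the grasp point (between the pads) lies 19 mm behind it (arm.pinch_z is the z of the grasp point in the tool frame, in m); z points along the fingers, y is the direction in which the jaws open and shut (so a half turn about z gives the same grasp; the last joint's range is limited). The gripper opens to 88 mm and grips with 3 to 60 N. Pads are 19 mm wide; open, the fingers measure 130 mm over their backs; the gripper's body (78 mm by 193 mm) begins 47 mm behind the grasp point.
Start: joints at [-0.92, 0.359, 0.012, 0, -1.224, -0.288], TCP at [0.24, -0.631, 0.227] pointing down, gripper open.
Joint ranges: [-3.07, 3.07], [-1.43, 2.12], [-1.02, 1.25], [-3.03, 1.67], [-3.05, -0], [-3.03, 3.03]. Speed limits (rad/s): [2.39, 2.39, 3.01, 3.14, 3.14, 3.14].

### API

Orientations are given as [roll, pitch, yaw] about the fixed x, y, z axes, in that order (R = Rz(yaw) Ry(pitch) Rx(roll)).
In Python, from station import arm gives the robot as it stands.
- The arm moves only by the tool drive_tool, never from a script. Its argument "targets" is a list of rows, each a list of 6 numbers: the shift along the world's x, y, z in units of 0.04 m (1.0 is 0.04 m), then the turn, a rotation vector about the world's x, y, z in units of 6 degrees (1.0 is 6 degrees). In form: [[x, y, z, wx, wy, wz], ...]. A call has 1 to 5 rows; each row shifts and turns the commanded pose from where the row before left it; what a row does not reach is not made up. A row lasts 1/8 s, in which the tool goes at most 62.5 mm and 10.7 degrees, less where a joint would pass 70% of its speed; a pose out of reach is approached as far as the arm can. A call with a number of a shift or a turn outside -1 to 1 is refused whole. A call with a gripper value outside its range is refused whole. "claw" is the opening, from 0 (shut) to 1 (fully open), set as the call begins (left out, the last holds). The fingers move at their own pace and stop on an object; "newtons" is the grip in N (left out, the last holds). Time passes only in rows, so rows that do not move let the fingers close. It gives the time, the measured TCP pose, the force and the opening at its end, in the units of the state.
- arm.get_state(): the state, without advancing time (a new reading comes with each control period).
- arm.grab_frame(name): name is "side" or "top"; returns (picture, depth): 420x560x3 uint8, red, green, blue; 420x560 float32, m along the optical axis (not along the pixel's ray), 0 where there is no reading.
- arm.get_calibration(name): a dict with "mtx" (3x3 intrinsics, pixels), "origin" and "rotation" of the camera in the world. Camera axes: x right, y up, looking along -z (the intrinsics and any distortion apply to the point x, -y, -z); pixel columns grow to the right and rows downward; lengths in m; the calibration is good to about 2 mm. A picture is of the moment at which its call begins. get_calibration takes no time and is no camera call.
- arm.job_done(): hands the job in, once; it reports no verdict.
Trained networks look in the newest picture that a camera, given by its name, has taken for a name from the list of things; names that differ only in an ending like _2 or _b are one class to them, and where a whole thing is asked for, a point or a joint stands for the part that bears it (a point fixed in the world has none). Each returns a list of dicts, best first, with "score" (0 to 1); they miss things now and then, are a little off and sometimes report something else, mostly with a low value. They report only what shows in the picture. A call takes as long as a camera call. They do not tell look-alikes from the thing itself.
- arm.search_frame(target, camera): "point" ([x, y, z] in m, in the coordinates of the camera as it stood for that picture, good to about 4 mm: the middle of the surface that is visible of it).
- arm.cut_out(target, camera): "pixels" (420x560 bool, what is visible of it).
- arm.landmark_of(target, camera): "point" ([x, y, z] in m, in the coordinates of the camera as it stood for that picture, good to about 4 mm: a listed point, or the origin of a listed thing).
The state is a dict: "t": time; "q": joint angles; "qd": joint speeds; "joint_efforts": joint torques, N m; "eef_pos": TCP position; "ee_rot": TCP orientation; "force": force on the tool from outside, world axes, zero at the start; "moment": the same for the moment, N m; "width": finger opening in m.
Only numpy, scipy, OpenCV 4.12 (cv2) and the standard library are available. Lean on these libraries where they do the work, as an engineer would, in place of code of your own. Each camera call takes 0.05 s, during which the arm holds its last target. There are 200 camera calls.

## Working session

There is one attempt and no reset: what is moved stays moved. The work goes in short steps, Python scripts to look and compute and a tool call to move; the robot and the scene stay as the last step left them, time stands still between calls to the robot, and variables do not carry over. Pictures are saved under pics/ and viewed, about 12 in all and at most 16, crops included, and the job is handed in when it is done.

Besides the shell and the picture viewer there is one more tool, called in YAML: its name, and indented under it one key for each argument. drive_tool: Moves the arm, as the interface text tells. Shifts and turns lie within -1 to 1; 1 stands for 0.04 m of shift or 6 degrees of turn. Its arguments: {"type":"object","properties":{"targets":{"type":"array"},"claw":{"type":"number"},"newtons":{"type":"number"}},"required":["targets"]}

```bash
mkdir -p pics; cat > h.py <<'E'
import numpy as np, cv2
from station import arm
def w(p,cam):
    c=arm.get_calibration(cam); return np.array(c["rotation"])@np.array(p)+np.array(c["origin"])
def cloud(depth,cam):
    c=arm.get_calibration(cam); K=np.array(c["mtx"]); v,u=np.indices(depth.shape)
    P=np.stack([(u-K[0,2])/K[0,0]*depth,-(v-K[1,2])/K[1,1]*depth,-depth],-1)
    return P@np.array(c["rotation"]).T+np.array(c["origin"])
def px(p,cam):
    c=arm.get_calibration(cam);K=np.array(c["mtx"]);q=np.array(c["rotation"]).T@(np.array(p)-np.array(c["origin"]))
    return (K[0,0]*q[0]/-q[2]+K[0,2], -K[1,1]*q[1]/-q[2]+K[1,2])
N=["top_round_centre","oblong_centre","low_round_centre","tube_centre","dariole_centre","tray_oblong_free","tray_tube_free","tray_dariole_free","board"]
E
python3 - <<'E'
from h import *
np.set_printoptions(precision=3,suppress=True)
for cam in("top","side"):
    p,d=arm.grab_frame(cam); cv2.imwrite(f"pics/{cam}0.png",p[:,:,::-1]); np.save(f"{cam}0.npy",d)
    c=arm.get_calibration(cam); print(cam,{k:np.array(v).round(3).tolist() for k,v in c.items()})
    for n in N:
        for r in arm.landmark_of(n,cam)[:4]:
            q=w(r["point"],cam); print(n,round(r["score"],2),q,np.round(px(q,cam)))
E
```

```text
top {'mtx': [[441.75, 0.0, 279.328], [0.0, 441.75, 218.431], [0.0, 0.0, 1.0]], 'origin': [0.443, -0.014, 1.033], 'rotation': [0.049, 0.022, -1.593]}Traceback (most recent call last):
  File "<stdin>", line 8, in <module>
  File "h.py", line 11, in px
    return (K[0,0]*q[0]/-q[2]+K[0,2], -K[1,1]*q[1]/-q[2]+K[1,2])
                   ~^^^
IndexError: invalid index to scalar variable.
```

Rotation is roll-pitch-yaw; convert it.

```bash
sed -i 's/np.array(c\["rotation"\])/Rotation.from_euler("xyz",c["rotation"]).as_matrix()/; s/^import numpy as np, cv2/&\nfrom scipy.spatial.transform import Rotation/' h.py
python3 - <<'E'
from h import *
np.set_printoptions(precision=3,suppress=True)
for cam in("top","side"):
    p,d=arm.grab_frame(cam); cv2.imwrite(f"pics/{cam}0.png",p[:,:,::-1]); np.save(f"{cam}0.npy",d)
    c=arm.get_calibration(cam); print(cam,{k:np.array(v).round(3).tolist() for k,v in c.items()})
    for n in N:
        for r in arm.landmark_of(n,cam)[:4]:
            q=w(r["point"],cam); print(n,round(r["score"],2),q,np.round(px(q,cam)))
E
```

```text
top {'mtx': [[441.75, 0.0, 279.328], [0.0, 441.75, 218.431], [0.0, 0.0, 1.0]], 'origin': [0.443, -0.014, 1.033], 'rotation': [0.049, 0.022, -1.593]}
top_round_centre 0.91 [ 0.325 -0.108  0.015] [331. 291.]
oblong_centre 0.77 [ 0.455 -0.122  0.048] [337. 233.]
low_round_centre 0.6 [ 0.45  -0.117  0.02 ] [334. 236.]
tube_centre 0.97 [ 0.641 -0.198  0.014] [366. 152.]
tube_centre 0.4 [ 0.441 -0.368  0.008] [442. 237.]
dariole_centre 0.89 [0.446 0.112 0.026] [234. 240.]
dariole_centre 0.72 [0.346 0.08  0.028] [249. 284.]
dariole_centre 0.24 [ 0.443 -0.368  0.005] [442. 237.]
tray_oblong_free 0.86 [ 0.439 -0.368  0.005] [442. 238.]
tray_tube_free 0.95 [0.446 0.369 0.002] [126. 242.]
tray_dariole_free 0.74 [ 0.621 -0.012  0.004] [286. 164.]
board 0.64 [ 0.626  0.188 -0.   ] [202. 164.]
side {'mtx': [[505.907, 0.0, 282.827], [0.0, 505.907, 212.521], [0.0, 0.0, 1.0]], 'origin': [0.361, 0.955, 0.954], 'rotation': [0.833, 0.012, -3.036]}
top_round_centre 0.82 [ 0.453 -0.117  0.074] [295. 186.]
top_round_centre 0.59 [ 0.328 -0.109  0.01 ] [339. 208.]
oblong_centre 0.93 [ 0.457 -0.123  0.048] [293. 192.]
low_round_centre 0.73 [ 0.448 -0.12   0.015] [297. 202.]
tube_centre 0.87 [ 0.637 -0.204  0.012] [236. 180.]
dariole_centre 0.67 [0.444 0.107 0.025] [290. 259.]
tray_oblong_free 0.62 [ 0.438 -0.37  -0.   ] [306. 154.]
tray_oblong_free 0.59 [ 0.457 -0.119  0.043] [293. 194.]
tray_tube_free 0.55 [0.444 0.36  0.006] [279. 352.]
tray_dariole_free 0.83 [ 0.617 -0.016  0.001] [231. 227.]
board 0.66 [0.622 0.181 0.001] [215. 283.]
```

View pics/top0.png

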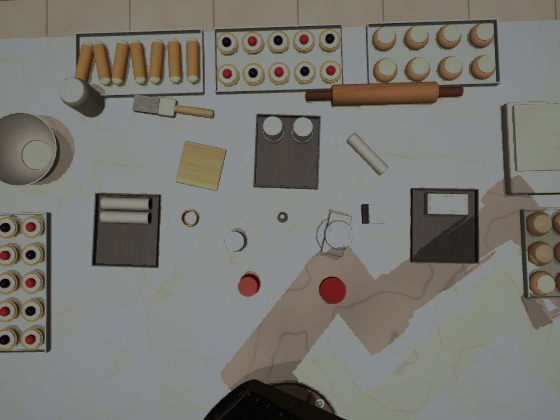

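View pics/side0.png

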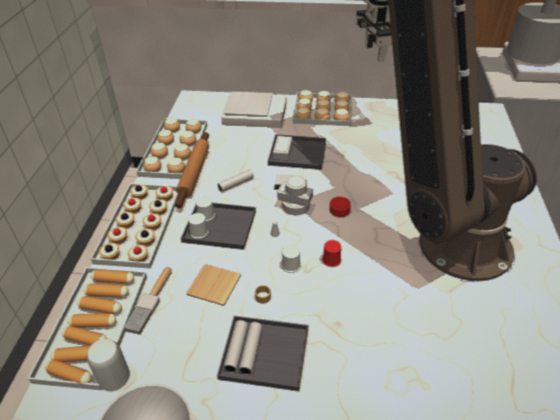

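The top view shows the stack at about (335,233), the tube at (367,153) and the grey dariole at (235,240). Red look-alikes are the drum at (332,291) and the dariole at (249,285), so those are not meant. The trays are at (444,226), (127,230) and (287,151), and the board is at (202,165). Next I'll measure from depth and confirm with one enlarged crop.

```bash
cat > m.py <<'E'
from h import *
np.set_printoptions(precision=4,suppress=True)
def at(P,c,r,z0,z1):
    m=(np.hypot(P[...,0]-c[0],P[...,1]-c[1])<r)&(P[...,2]>z0)&(P[...,2]<z1); return P[m]
def rect(p):
    (c,s,a)=cv2.minAreaRect((p[:,:2]*1000).astype(np.float32)); return np.round(c,1),np.round(s,1),round(a,1),len(p)
E
python3 - <<'E'
from m import *
T=cv2.imread("pics/top0.png")
cv2.imwrite("pics/crop.png",cv2.resize(T[130:310,210:410],None,fx=4,fy=3.3,interpolation=cv2.INTER_CUBIC)[:600,:800])
for cam in("top","side"):
    P=cloud(np.load(cam+"0.npy"),cam); print(cam)
    for n,c,r,z0,z1 in[("top_round",(.453,-.117),.06,.076,.1),("obl",(.456,-.122),.07,.05,.068),("low",(.45,-.117),.06,.02,.036),("tube",(.64,-.2),.08,.006,.05),("tubetop",(.64,-.2),.08,.022,.05),("dar",(.446,.11),.04,.043,.07),
      ("board",(.626,.186),.08,.004,.02),("trayO",(.47,-.368),.13,.01,.024),("sampO",(.5,-.368),.09,.027,.045),("trayT",(.475,.365),.13,.01,.024),("sampT",(.5,.365),.1,.026,.045),("trayD",(.65,-.012),.13,.01,.024),("sampD",(.68,-.012),.1,.045,.07)]:
        p=at(P,c,r,z0,z1); print(n,*(rect(p) if len(p)>5 else (len(p),)), "z",np.median(p[:,2]).round(4) if len(p) else '', "mean",p.mean(0)[:2] if len(p) else'')
E
```

```text
top
top_round [ 452.2 -120.3] [57.6 57.8] 88.8 617 z 0.0872 mean [ 0.4516 -0.1204]
obl [ 454.1 -117.3] [50.6 91.8] 75.2 382 z 0.0587 mean [ 0.455  -0.1162]
low [ 448.7 -102.6] [87. 53.] 27.2 168 z 0.029 mean [ 0.4576 -0.0902]
tube [ 641.3 -205.4] [115.1 107.3] 46.8 612 z 0.0262 mean [ 0.6364 -0.1981]
tubetop [ 637.3 -199. ] [110.4  26.3] 42.8 500 z 0.027 mean [ 0.637  -0.1993]
dar [443.3 107.3] [42.8 40.1] 88.0 308 z 0.0529 mean [0.4433 0.107 ]
board [624.  184.7] [153.5 145.2] 36.2 1841 z 0.0086 mean [0.6224 0.1881]
trayO [ 468.8 -371.7] [152.6 170.2] 87.6 635 z 0.0178 mean [ 0.4742 -0.3731]
sampO [ 516.9 -372.2] [91.1 47.9] 88.3 876 z 0.0342 mean [ 0.5162 -0.3709]
trayT [474.8 364.7] [152.4 170.2] 87.1 752 z 0.0181 mean [0.4858 0.3631]
sampT [520.  361.7] [112.8  57.3] 86.6 899 z 0.0302 mean [0.5204 0.3613]
trayD [666.5 -15. ] [150.3 204.3] 86.4 551 z 0.0182 mean [ 0.6581 -0.0148]
sampD [697.8 -17.1] [110.6  44.5] 86.8 632 z 0.0556 mean [ 0.6964 -0.017 ]
side
top_round [ 451.8 -121.1] [60. 58.] 83.1 291 z 0.087 mean [ 0.4516 -0.1158]
obl [ 453.5 -117.9] [55.7 91.4] 75.9 276 z 0.0585 mean [ 0.4522 -0.1064]
low [455.4 -92.9] [92.3 34.4] 1.9 186 z 0.0292 mean [ 0.4559 -0.0902]
tube [ 641.6 -199.8] [133.6 128.4] 0.3 358 z 0.0234 mean [ 0.637  -0.1926]
tubetop [ 638.1 -197.8] [110.8  27.8] 41.8 199 z 0.027 mean [ 0.6377 -0.1956]
dar [443.3 109.6] [41.6 42.8] 5.8 233 z 0.0527 mean [0.4438 0.1114]
board [628.2 186.6] [150.7 148.1] 27.3 1420 z 0.0086 mean [0.6225 0.1913]
trayO [ 469.1 -371.8] [159.8 170.6] 87.6 433 z 0.0161 mean [ 0.4731 -0.3584]
sampO [ 516.6 -369.1] [99.8 48.1] 87.8 273 z 0.034 mean [ 0.5159 -0.3678]
trayT [476.1 364.5] [154.2 170.4] 87.0 1041 z 0.0178 mean [0.4879 0.3719]
sampT [521.3 362.2] [115.2  56.6] 86.7 967 z 0.0302 mean [0.521 0.365]
trayD [667.9 -16.9] [158.1 207. ] 86.2 593 z 0.0164 mean [0.6523 0.0017]
sampD [698.2 -15.7] [113.8  43.7] 86.4 370 z 0.0552 mean [ 0.6973 -0.0118]
```

View pics/crop.png

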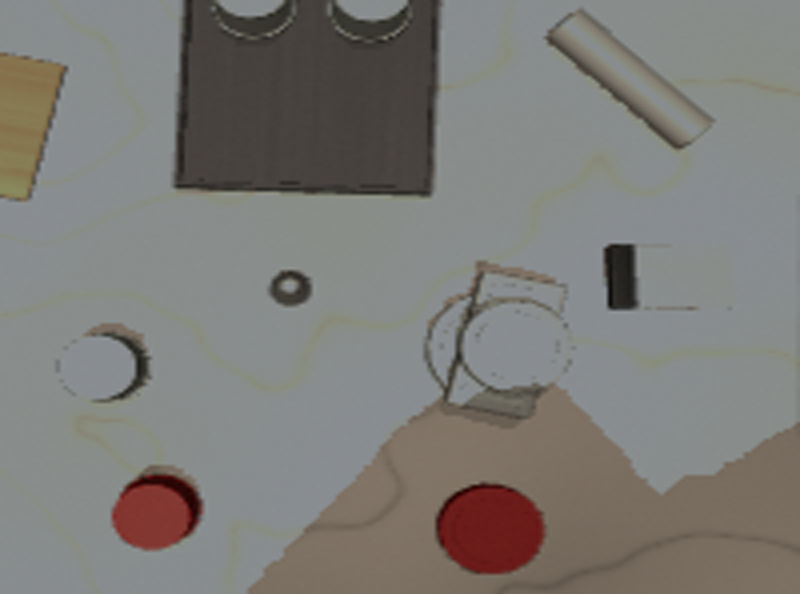

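The crop confirms the targets: the grey stack (small round offset to the right on the oblong, the large round below) and the grey dariole and tube. The red ones stay. Heights agree with the text: 0.087, 0.0585, 0.029 and 0.053 measured, against 0.086, 0.058, 0.028 and 0.052. Next is the state, then the move.

```bash
cat > s.py <<'E'
from h import *
import sys
np.set_printoptions(precision=4,suppress=True)
s=arm.get_state(); R=Rotation.from_euler("xyz",s["ee_rot"]).as_matrix(); j=np.degrees(np.arctan2(R[1,1],R[0,1]))
print("t",s["t"],"p",np.array(s["eef_pos"]),"rpy",np.array(s["ee_rot"]),"q6",s["q"][5],"jaw deg",j,"tilt",R[:,2],"w",s["width"],"F",np.array(s["force"]))
if len(sys.argv)>3:
    g=np.array(list(map(float,sys.argv[1:4]))); print("units",(g-s["eef_pos"])/.04)
if len(sys.argv)>4:
    a=(float(sys.argv[4])-j+90)%180-90; print("turn units",a/6,"pinch",arm.pinch_z)
E
python3 s.py .452 -.1205 .13 75.2
```

```text
t 1.1 p [ 0.2395 -0.6311  0.2266] rpy [-3.1416 -0.     -2.7788] q6 -0.288095863933829 jaw deg 110.78706341060207 tilt [-0. -0. -1.] w 0.08772029540985433 F [-0.471  -0.7502  0.8882]
units [ 5.3123 12.7639 -2.4144]
turn units -5.931177235100345 pinch -0.0188
```

drive_tool:
  targets:
    - [0.35,0.85,-0.16,0,0,-0.4]
    - [0.35,0.85,-0.16,0,0,-0.4]
    - [0.35,0.85,-0.16,0,0,-0.4]
    - [0.35,0.85,-0.16,0,0,-0.4]
    - [0.35,0.85,-0.16,0,0,-0.4]
  claw: 1

```text
t: 1.72
eef_pos: [0.3099, -0.46, 0.1945]
ee_rot: [-3.141, 0.0, -2.99]
force: [0.7, 0.2, 0.0]
width: 0.0876
```

drive_tool:
  targets:
    - [0.35,0.85,-0.16,0,0,-0.4]
    - [0.35,0.85,-0.16,0,0,-0.4]
    - [0.35,0.85,-0.16,0,0,-0.4]
    - [0.35,0.85,-0.16,0,0,-0.4]
    - [0.35,0.85,-0.16,0,0,-0.4]

```text
t: 2.35
eef_pos: [0.38, -0.29, 0.1627]
ee_rot: [-3.141, 0.001, 3.084]
force: [0.9, -0.1, 0.5]
width: 0.0878
```

drive_tool:
  targets:
    - [0.35,0.85,-0.16,0,0,-0.4]
    - [0.35,0.85,-0.16,0,0,-0.4]
    - [0.35,0.85,-0.16,0,0,-0.4]
    - [0.4,0.85,-0.16,0,0,-0.4]
    - [0.4,0.85,-0.16,0,0,-0.33]

```text
t: 2.98
eef_pos: [0.4541, -0.1198, 0.1307]
ee_rot: [3.141, 0.001, 2.882]
force: [0.6, -1.1, 0.6]
width: 0.0877
```

```bash
python3 s.py .452 -.1205 .07 75.2; python3 - <<'E'
from h import *
p,d=arm.grab_frame("side"); cv2.imwrite("pics/s1.png",cv2.resize(p[120:270,200:400,::-1],None,fx=4,fy=4))
E
```

```text
t 2.975 p [ 0.4541 -0.1198  0.1307] rpy [3.1413 0.0008 2.8824] q6 -1.9928493193430832 jaw deg 75.14689897110053 tilt [ 0.0008  0.     -1.    ] w 0.08767177754123802 F [ 0.6204 -1.132   0.6352]
units [-0.0528 -0.0165 -1.5173]
turn units 0.008850171483246072 pinch -0.0188
```

View pics/s1.png

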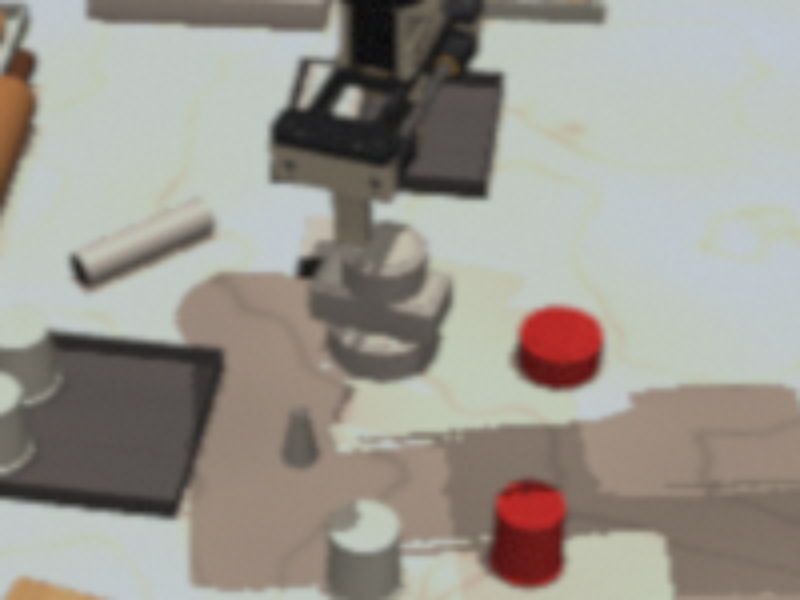

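The fingers stand above the small round tin and straddle it. I'll go down and grip.

drive_tool:
  targets:
    - [-0.05,0,-0.5,0,0,0]
    - [0,0,-0.5,0,0,0]
    - [0,0,-0.5,0,0,0]
    - [0,0,0,0,0,0]

```text
t: 3.52
eef_pos: [0.4506, -0.1212, 0.0696]
ee_rot: [-3.141, -0.002, 2.883]
force: [-0.8, -1.2, 0.6]
width: 0.0875
```

drive_tool:
  targets:
    - [0,0,0,0,0,0]
    - [0,0,0,0,0,0]
    - [0,0,0,0,0,0]
    - [0,0,0,0,0,0]
    - [0,0,0,0,0,0]
  claw: 0
  newtons: 15

```text
t: 4.15
eef_pos: [0.4519, -0.121, 0.0711]
ee_rot: [3.141, 0.001, 2.884]
force: [-1.3, 0.9, 5.7]
width: 0.0593
```

drive_tool:
  targets:
    - [0,0,0,0,0,0]
    - [0,0,0.3,0,0,0]
    - [0,0,0.6,0,0,0]
    - [0,0,0.6,0,0,0]
    - [0,0,0.5,0,0,0]

```text
t: 4.78
eef_pos: [0.4514, -0.1211, 0.1519]
ee_rot: [3.141, 0.0, 2.883]
force: [-0.4, -0.1, -1.9]
width: 0.0591
```

```bash
python3 s.py .623 .187 .05
```

```text
t 4.775 p [ 0.4514 -0.1211  0.1519] rpy [3.1414 0.0004 2.8834] q6 -1.9898301804856622 jaw deg 75.2046722434013 tilt [ 0.0004  0.0001 -1.    ] w 0.05911490087755282 F [-0.37   -0.1063 -1.8548]
units [ 4.289   7.7013 -2.5485]
```

drive_tool:
  targets:
    - [0.43,0.77,0,0,0,0]
    - [0.43,0.77,0,0,0,0]
    - [0.43,0.77,0,0,0,0]
    - [0.43,0.77,0,0,0,0]
    - [0.43,0.77,0,0,0,0]

```text
t: 5.4
eef_pos: [0.5377, 0.0339, 0.151]
ee_rot: [3.142, -0.0, 2.883]
force: [-0.3, -0.2, -1.4]
width: 0.0592
```

drive_tool:
  targets:
    - [0.43,0.77,0,0,0,0]
    - [0.43,0.77,0,0,0,0]
    - [0.43,0.77,-0.2,0,0,0]
    - [0.43,0.77,-0.4,0,0,0]
    - [0.42,0.77,-0.5,0,0,0]

```text
t: 6.02
eef_pos: [0.6237, 0.188, 0.1068]
ee_rot: [3.141, 0.0, 2.883]
force: [-0.3, 0.6, -1.5]
width: 0.0593
```

drive_tool:
  targets:
    - [0,0,-0.7,0,0,0]
    - [0,0,-0.7,0,0,0]
    - [0,0,-0.45,0,0,0]
    - [0,0,-0.2,0,0,0]
    - [0,0,0,0,0,0]

```text
t: 6.65
eef_pos: [0.6232, 0.1868, 0.0247]
ee_rot: [-3.141, -0.0, 2.883]
force: [1.1, -0.2, -1.4]
width: 0.059
```

```bash
python3 s.py .623 .187 .022
```

```text
t 6.65 p [0.6232 0.1868 0.0247] rpy [-3.1413 -0.0001  2.8834] q6 -2.4197023312580446 jaw deg 75.20582078202489 tilt [-0.0001 -0.0002 -1.    ] w 0.05901011396367292 F [ 1.061  -0.1593 -1.4028]
units [-0.0058  0.0038 -0.0668]
```

Lower 2.5 mm, release, rise, then look.

drive_tool:
  targets:
    - [0,0,-0.06,0,0,0]
    - [0,0,0,0,0,0]

```text
t: 6.9
eef_pos: [0.6234, 0.1871, 0.0229]
ee_rot: [3.141, 0.001, 2.883]
force: [0.5, -0.1, -2.2]
width: 0.0589
```

drive_tool:
  targets:
    - [0,0,0,0,0,0]
    - [0,0,0,0,0,0]
    - [0,0,0,0,0,0]
    - [0,0,0,0,0,0]
  claw: 1

```text
t: 7.4
eef_pos: [0.6232, 0.187, 0.0223]
ee_rot: [3.141, 0.0, 2.883]
force: [0.0, -0.2, -0.0]
width: 0.0866
```

drive_tool:
  targets:
    - [0,0,0.5,0,0,0]
    - [0,0,0.9,0,0,0]
    - [0,0,0.9,0,0,0]
    - [0,0,0.9,0,0,0]

```text
t: 7.9
eef_pos: [0.623, 0.1869, 0.1513]
ee_rot: [-3.141, -0.0, 2.883]
force: [-0.2, -0.8, -0.5]
width: 0.0876
```

```bash
python3 - <<'E'
from m import *
p,d=arm.grab_frame("top"); cv2.imwrite("pics/t2.png",p[:,:,::-1]); P=cloud(d,"top")
p2,d2=arm.grab_frame("side"); cv2.imwrite("pics/s2.png",p2[:,:,::-1]); Q=cloud(d2,"side")
for P in(P,Q):
  p=at(P,(.454,-.12),.07,.05,.068); print("obl",*rect(p),p.mean(0)); p=at(P,(.45,-.12),.06,.02,.036); print("low",*rect(p))
  p=at(P,(.623,.187),.06,.03,.05); print("small",*rect(p) if len(p) else 0)
  p=P[(P[...,2]>.024)&(P[...,2]<.033)&(np.hypot(P[...,0]-.45,P[...,1]+.12)<.06)]
E
python3 s.py .454 -.1175 .1 75.2
```

```text
obl [ 453.6 -118.8] [48.3 91.5] 75.5 908 [ 0.4535 -0.1183  0.059 ]
low [ 448.6 -114.4] [78.9 74.4] 55.1 247
small [606.5 194.8] [46.9 24.3] 43.6 113
obl [ 454.  -117.3] [55.9 90.9] 75.8 437 [ 0.4531 -0.1139  0.0585]
low [451.7 -97.8] [98.  43.5] 5.9 190
small [622.9 186.4] [59.4 58.2] 68.5 412
t 8.0 p [0.6255 0.188  0.1551] rpy [3.1368 0.0059 2.8841] q6 -2.4197489636088885 jaw deg 75.24827163539567 tilt [ 0.0069  0.0031 -1.    ] w 0.08752543879426929 F [ 0.2869  0.1292 -0.1806]
units [-4.287  -7.6365 -1.3778]
turn units -0.008045272565944117 pinch -0.0188
```

View pics/t2.png

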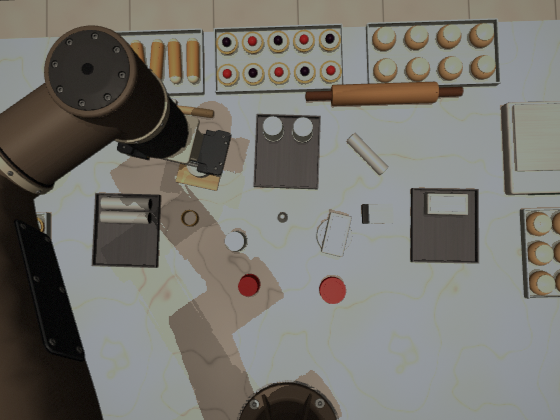

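The small round is on the board at (.623,.186), and the oblong at (337,233) is undisturbed. I'll fetch the oblong.

drive_tool:
  targets:
    - [-0.42,-0.76,0,0,0,0]
    - [-0.42,-0.76,0,0,0,0]
    - [-0.42,-0.76,0,0,0,0]
    - [-0.42,-0.76,0,0,0,0]
    - [-0.42,-0.76,0,0,0,0]

```text
t: 8.62
eef_pos: [0.5383, 0.034, 0.1498]
ee_rot: [-3.141, -0.0, 2.883]
force: [-0.1, -0.2, 0.0]
width: 0.0879
```

drive_tool:
  targets:
    - [-0.42,-0.76,0,0,0,0]
    - [-0.42,-0.76,0,0,0,0]
    - [-0.43,-0.76,-0.2,0,0,0]
    - [-0.43,-0.76,-0.4,0,0,0]
    - [-0.43,-0.77,-0.6,0,0,0]

```text
t: 9.25
eef_pos: [0.4537, -0.1183, 0.1021]
ee_rot: [3.141, 0.002, 2.884]
force: [-0.3, 0.2, -0.7]
width: 0.087
```

drive_tool:
  targets:
    - [0,0,-0.5,0,0,0]
    - [0,0,-0.5,0,0,0]
    - [0,0,-0.4,0,0,0]
    - [0,0,0,0,0,0]

```text
t: 9.75
eef_pos: [0.4528, -0.1176, 0.0451]
ee_rot: [-3.141, -0.003, 2.883]
force: [0.7, 0.1, 0.1]
width: 0.0875
```

```bash
python3 s.py .4537 -.1183 .044 75.3
```

```text
t 9.75 p [ 0.4528 -0.1176  0.0451] rpy [-3.1406 -0.0026  2.8831] q6 -1.9972255347563006 jaw deg 75.19066491704831 tilt [-0.0028 -0.0003 -1.    ] w 0.08754914970657131 F [0.7166 0.082  0.1292]
units [ 0.0221 -0.0167 -0.0269]
turn units 0.01822251382528132 pinch -0.0188
```

drive_tool:
  targets:
    - [0,0,0,0,0,0]
    - [0,0,0,0,0,0]
    - [0,0,0,0,0,0]
    - [0,0,0,0,0,0]
    - [0,0,0,0,0,0]
  claw: 0
  newtons: 20

```text
t: 10.38
eef_pos: [0.454, -0.1175, 0.0464]
ee_rot: [3.142, 0.0, 2.884]
force: [-0.1, -0.3, 2.8]
width: 0.0479
```

drive_tool:
  targets:
    - [0,0,0,0,0,0]
    - [0,0,0.3,0,0,0]
    - [0,0,0.6,0,0,0]
    - [0,0,0.7,0,0,0]
    - [0,0,0.7,0,0,0]

```text
t: 11.0
eef_pos: [0.4536, -0.1174, 0.1395]
ee_rot: [3.141, -0.0, 2.883]
force: [0.5, 0.2, -1.7]
width: 0.0475
```

drive_tool:
  targets:
    - [0,-0.37,0,0,0,1]
    - [0,-0.37,0,0,0,1]
    - [0,-0.37,0,0,0,1]
    - [0,-0.37,0,0,0,1]
    - [0,-0.37,0,0,0,1]

```text
t: 11.62
eef_pos: [0.4537, -0.1919, 0.1387]
ee_rot: [3.141, 0.0, -2.873]
force: [-0.0, -0.2, -1.4]
width: 0.0478
```

drive_tool:
  targets:
    - [0,-0.37,0,0,0,1]
    - [0,-0.37,0,0,0,1]
    - [0,-0.37,0,0,0,1]
    - [0,-0.37,0,0,0,1]
    - [0,-0.37,0,0,0,1]

```text
t: 12.25
eef_pos: [0.4537, -0.2658, 0.1386]
ee_rot: [3.141, 0.0, -2.349]
force: [-0.2, -0.3, -1.9]
width: 0.0479
```

drive_tool:
  targets:
    - [0,-0.37,0,0,0,1]
    - [0,-0.37,0,0,0,1]
    - [-0.1,-0.37,0,0,0,1]
    - [-0.1,-0.37,0,0,0,1]
    - [-0.1,-0.37,0,0,0,1]

```text
t: 12.88
eef_pos: [0.4416, -0.3398, 0.1386]
ee_rot: [3.141, 0.0, -1.826]
force: [-0.8, 0.2, -1.6]
width: 0.0478
```

drive_tool:
  targets:
    - [-0.05,-0.37,0,0,0,1]
    - [-0.05,-0.37,0,0,0,1]
    - [0,0,0,0,0,0]

```text
t: 13.25
eef_pos: [0.4376, -0.3696, 0.1384]
ee_rot: [3.141, 0.0, -1.621]
force: [-0.6, 0.7, -1.6]
width: 0.0476
```

```bash
python3 s.py .437 -.370 .021 -2.4; python3 - <<'E'
from m import *
p,d=arm.grab_frame("side"); cv2.imwrite("pics/s3.png",cv2.resize(p[100:250,230:430,::-1],None,fx=4,fy=4))
p,d=arm.grab_frame("top"); P=cloud(d,"top"); cv2.imwrite("pics/t3.png",p[:,:,::-1])
for c in [(.45,-.117)]:
  p=at(P,c,.06,.02,.036); print("low",*rect(p),p.mean(0))
E
```

```text
t 13.25 p [ 0.4376 -0.3696  0.1384] rpy [ 3.1415  0.0001 -1.621 ] q6 0.3098412297870412 jaw deg 177.12596974310327 tilt [-0.0001  0.0001 -1.    ] w 0.04761300152188031 F [-0.6395  0.7339 -1.5599]
units [-0.0151 -0.0099 -2.9354]
turn units 0.07900504281612086 pinch -0.0188
low [ 451.8 -116.7] [77.7 77.3] 89.0 966 [ 0.4513 -0.1165  0.0292]
```

View pics/s3.png

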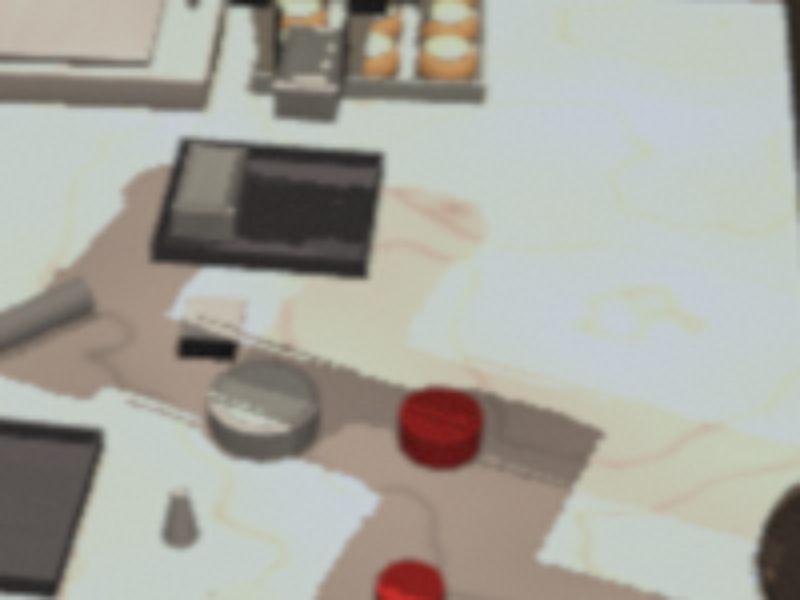

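The oblong hangs above the free half, and the large round stands clear at (265,410) in the crop, (.4517,-.1167) in the world. I'll lower and release with a narrow opening.

drive_tool:
  targets:
    - [0,0,-0.7,0,0,0]
    - [0,0,-0.7,0,0,0]
    - [0,0,-0.7,0,0,0]
    - [0,0,-0.5,0,0,0]
    - [0,0,-0.2,0,0,0]

```text
t: 13.98
eef_pos: [0.4374, -0.3683, 0.0252]
ee_rot: [3.14, 0.001, -1.62]
force: [0.0, -0.0, -2.1]
width: 0.0479
```

drive_tool:
  targets:
    - [0,0,-0.11,0,0,0]
    - [0,0,0,0,0,0]

```text
t: 14.22
eef_pos: [0.4383, -0.3691, 0.0222]
ee_rot: [-3.141, -0.0, -1.62]
force: [0.2, 0.0, -1.9]
width: 0.0481
```

drive_tool:
  targets:
    - [0,0,0,0,0,0]
    - [0,0,0,0,0,0]
    - [0,0,0,0,0,0]
  claw: 0.65

```text
t: 14.6
eef_pos: [0.4382, -0.3692, 0.0222]
ee_rot: [-3.141, -0.0, -1.62]
force: [0.3, -0.4, 0.2]
width: 0.057
```

drive_tool:
  targets:
    - [0,0,0.5,0,0,0]
    - [0,0,0.8,0,0,0]
    - [0,0,0.8,0,0,0]
    - [0,0,0.8,0,0,0]
    - [0,0,0,0,0,0]

```text
t: 15.22
eef_pos: [0.4395, -0.3699, 0.1408]
ee_rot: [-3.137, -0.002, -1.619]
force: [0.4, 0.0, -0.5]
width: 0.0571
```

```bash
python3 s.py .623 .187 .15 75.2; python3 - <<'E'
from m import *
p,d=arm.grab_frame("side"); P=cloud(d,"side"); cv2.imwrite("pics/s4.png",cv2.resize(p[100:250,230:430,::-1],None,fx=4,fy=4))
p=at(P,(.437,-.37),.07,.026,.045); p=p[p[:,0]<.48]; print(*rect(p),np.median(p[:,2]))
E
```

```text
t 15.225 p [ 0.4395 -0.3699  0.1408] rpy [-3.1365 -0.0022 -1.6193] q6 0.30994309510777546 jaw deg 177.22430803534294 tilt [ 0.005  -0.0025 -1.    ] w 0.05708288509356297 F [ 0.3514  0.0372 -0.5004]
units [ 4.5872 13.9228  0.2301]
turn units 12.995948660776179 pinch -0.0188
[ 438.8 -367.3] [99.3 48.1] 87.3 286 0.033987968626688125
```

The oblong is placed at (.439,-.367), top at .034, parallel. Next is the tube.

drive_tool:
  targets:
    - [0.62,0.53,0,0,0,-0.93]
    - [0.62,0.53,0,0,0,-0.93]
    - [0.62,0.53,0,0,0,-0.93]
    - [0.62,0.53,0,0,0,-0.93]
    - [0.62,0.53,-0.2,0,0,-0.93]

```text
t: 15.9
eef_pos: [0.5624, -0.2623, 0.129]
ee_rot: [3.141, -0.0, -2.11]
force: [-0.3, -0.6, 0.2]
width: 0.0569
```

drive_tool:
  targets:
    - [0.62,0.53,-0.3,0,0,-0.92]
    - [0.62,0.53,-0.4,0,0,-0.92]
    - [0.62,0.55,-0.4,0,0,-0.92]
    - [0,0,0,0,0,0]

```text
t: 16.4
eef_pos: [0.636, -0.197, 0.0825]
ee_rot: [3.138, -0.003, -2.394]
force: [-0.3, -0.5, -0.8]
width: 0.0567
```

```bash
python3 s.py .6375 -.1985 .007 -47.4; python3 - <<'E'
from h import *
p,d=arm.grab_frame("side"); cv2.imwrite("pics/s5.png",cv2.resize(p[100:250,180:380,::-1],None,fx=4,fy=4))
E
```

```text
t 16.4 p [ 0.636  -0.197   0.0825] rpy [ 3.1382 -0.003  -2.3945] q6 -0.8150097687581304 jaw deg 132.80509306157802 tilt [-0.0045  0.0005 -1.    ] w 0.05673464224953219 F [-0.2727 -0.547  -0.7924]
units [ 0.0366 -0.0383 -1.8865]
turn units -0.034182176929670995 pinch -0.0188
```

View pics/s5.png

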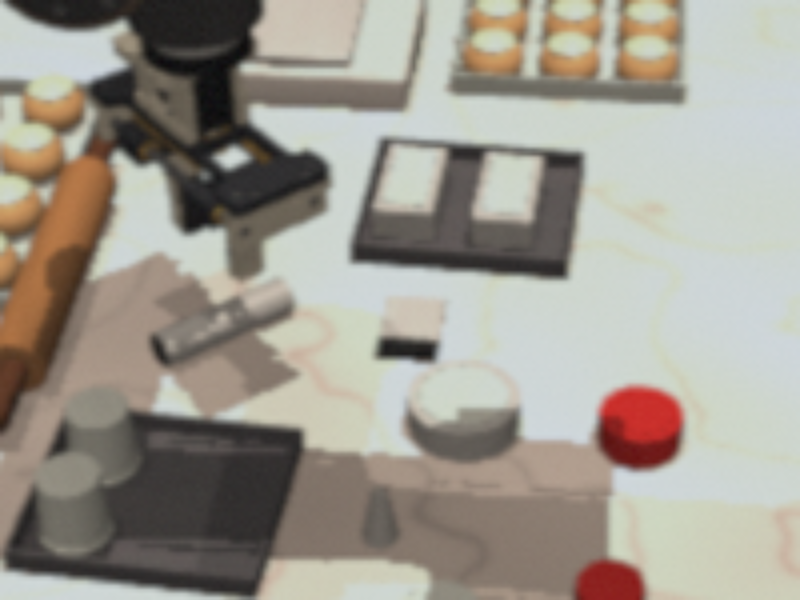

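The oblong lies parallel in its tray at (508,185), and the fingers straddle the tube axis. I'll descend.

drive_tool:
  targets:
    - [0,0,-0.6,0,0,0]
    - [0,0,-0.6,0,0,0]
    - [0,0,-0.45,0,0,0]
    - [0,0,-0.2,0,0,0]
    - [0,0,0,0,0,0]

```text
t: 17.08
eef_pos: [0.6361, -0.1989, 0.0115]
ee_rot: [3.141, -0.001, -2.396]
force: [0.2, 0.1, -0.3]
width: 0.057
```

drive_tool:
  targets:
    - [0,0,0,0,0,0]
    - [0,0,0,0,0,0]
    - [0,0,0,0,0,0]
    - [0,0,0,0,0,0]
    - [0,0,0,0,0,0]
  claw: 0
  newtons: 12

```text
t: 17.7
eef_pos: [0.6367, -0.1987, 0.0122]
ee_rot: [-3.141, 0.0, -2.395]
force: [-0.5, 0.2, 2.9]
width: 0.0275
```

drive_tool:
  targets:
    - [0,0,0,0,0,0]
    - [0,0,0.4,0,0,0]
    - [0,0,0.8,0,0,0]
    - [0,0,0.9,0,0,0]
    - [0,0,0.9,0,0,0]

```text
t: 18.32
eef_pos: [0.636, -0.1986, 0.1335]
ee_rot: [3.141, -0.0, -2.396]
force: [0.9, -0.1, -1.5]
width: 0.0275
```

```bash
python3 s.py .4435 .366 .01 -3.2
```

```text
t 18.325 p [ 0.636  -0.1986  0.1335] rpy [ 3.1414 -0.0001 -2.3956] q6 -0.8139823633722255 jaw deg 132.74320074451552 tilt [-0.0002  0.0001 -1.    ] w 0.02752817044121676 F [ 0.9399 -0.0933 -1.49  ]
units [-4.8132 14.1158 -3.088 ]
turn units 7.342799875914082 pinch -0.0188
```

drive_tool:
  targets:
    - [-0.32,0.94,0,0,0,0.49]
    - [-0.32,0.94,0,0,0,0.49]
    - [-0.32,0.94,0,0,0,0.49]
    - [-0.32,0.94,0,0,0,0.49]
    - [-0.32,0.94,0,0,0,0.49]

```text
t: 18.95
eef_pos: [0.5717, -0.0096, 0.1326]
ee_rot: [-3.141, 0.0, -2.137]
force: [0.7, 0.5, -0.5]
width: 0.0276
```

drive_tool:
  targets:
    - [-0.32,0.94,0,0,0,0.49]
    - [-0.32,0.94,0,0,0,0.49]
    - [-0.32,0.94,0,0,0,0.49]
    - [-0.32,0.94,0,0,0,0.49]
    - [-0.32,0.94,0,0,0,0.49]

```text
t: 19.58
eef_pos: [0.5077, 0.1785, 0.1326]
ee_rot: [-3.141, 0.001, -1.881]
force: [0.1, -0.6, -0.5]
width: 0.0274
```

drive_tool:
  targets:
    - [-0.32,0.94,0,0,0,0.49]
    - [-0.32,0.94,0,0,0,0.49]
    - [-0.32,0.94,-0.2,0,0,0.49]
    - [-0.32,0.94,-0.4,0,0,0.49]
    - [-0.32,0.94,-0.4,0,0,0.49]

```text
t: 20.2
eef_pos: [0.4438, 0.3666, 0.0923]
ee_rot: [-3.141, 0.001, -1.624]
force: [0.8, -0.0, 0.1]
width: 0.0274
```

drive_tool:
  targets:
    - [0,0,-0.7,0,0,0]
    - [0,0,-0.7,0,0,0]
    - [0,0,0,0,0,0]

```text
t: 20.58
eef_pos: [0.4433, 0.3641, 0.0344]
ee_rot: [3.139, -0.004, -1.626]
force: [0.1, 0.1, 0.1]
width: 0.0276
```

```bash
python3 s.py .4435 .366 .0158 -3.2; python3 - <<'E'
from h import *
p,d=arm.grab_frame("side"); cv2.imwrite("pics/s6.png",cv2.resize(p[270:420,170:370,::-1],None,fx=4,fy=4))
E
```

```text
t 20.575 p [0.4433 0.3641 0.0344] rpy [ 3.1394 -0.0035 -1.626 ] q6 -1.0831492763959174 jaw deg 176.8392061550028 tilt [-0.0024 -0.0034 -1.    ] w 0.02759757995126554 F [0.0963 0.0501 0.145 ]
units [ 0.0051  0.0482 -0.4656]
turn units -0.00653435916713363 pinch -0.0188
```

View pics/s6.png

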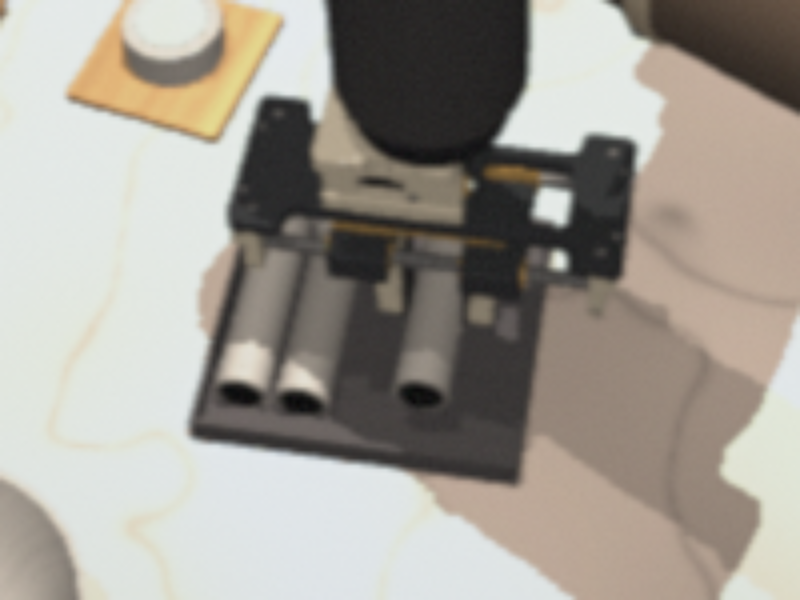

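The tube hangs parallel to its kind over the free half, with its end at (420,393). Lower and release narrowly.

drive_tool:
  targets:
    - [0,0,-0.3,0,0,0]
    - [0,0,-0.15,0,0,0]
    - [0,0,0,0,0,0]

```text
t: 21.0
eef_pos: [0.4443, 0.3651, 0.0176]
ee_rot: [3.141, -0.0, -1.626]
force: [-0.1, 0.5, -0.2]
width: 0.0274
```

drive_tool:
  targets:
    - [0,0,0,0,0,0]
    - [0,0,0,0,0,0]
    - [0,0,0,0,0,0]
  claw: 0.45

```text
t: 21.38
eef_pos: [0.4444, 0.3655, 0.018]
ee_rot: [-3.141, 0.0, -1.626]
force: [-0.1, 0.4, -0.1]
width: 0.0394
```

drive_tool:
  targets:
    - [0,0,0.5,0,0,0]
    - [0,0,0.9,0,0,0]
    - [0,0,0.9,0,0,0]
    - [0,0,0.5,0,0,0]
    - [0,0,0,0,0,0]

```text
t: 22.0
eef_pos: [0.445, 0.3663, 0.1318]
ee_rot: [-3.14, 0.003, -1.626]
force: [0.7, -0.0, -1.5]
width: 0.0392
```

```bash
python3 s.py .4435 .1085 .1 87; python3 - <<'E'
from m import *
p,d=arm.grab_frame("side"); P=cloud(d,"side")
p=at(P,(.4435,.366),.08,.02,.045); p=p[p[:,0]<.48]; print(*rect(p),np.percentile(p[:,2],[50,90]))
E
```

```text
t 22.0 p [0.445  0.3663 0.1318] rpy [-3.1396  0.0033 -1.6256] q6 -1.0830951201976544 jaw deg 176.8607258842139 tilt [ 0.0022  0.0032 -1.    ] w 0.03920656571413089 F [ 0.7218 -0.0149 -1.4713]
units [-0.0372 -6.4452 -0.7944]
turn units -14.976787647368985 pinch -0.0188
[430.  368.4] [148.6  79.1] 86.4 660 [0.0293 0.0329]
```

drive_tool:
  targets:
    - [0,-0.43,0,0,0,-1]
    - [0,-0.43,0,0,0,-1]
    - [0,-0.43,0,0,0,-1]
    - [0,-0.43,0,0,0,-1]
    - [0,-0.43,0,0,0,-1]
  claw: 1

```text
t: 22.68
eef_pos: [0.4438, 0.2782, 0.1285]
ee_rot: [3.141, -0.002, -2.153]
force: [-0.2, 0.1, 0.8]
width: 0.0833
```

drive_tool:
  targets:
    - [0,-0.43,0,0,0,-1]
    - [0,-0.43,0,0,0,-1]
    - [0,-0.43,0,0,0,-1]
    - [0,-0.43,0,0,0,-1]
    - [0,-0.43,0,0,0,-1]

```text
t: 23.3
eef_pos: [0.4437, 0.1923, 0.1286]
ee_rot: [-3.141, -0.002, -2.677]
force: [0.5, 0.1, 0.5]
width: 0.0876
```

drive_tool:
  targets:
    - [0,-0.43,0,0,0,-1]
    - [0,-0.43,0,0,0,-1]
    - [0,-0.43,0,0,0,-1]
    - [0,-0.43,0,0,0,-1]
    - [0,-0.41,0,0,0,-1]

```text
t: 23.92
eef_pos: [0.4436, 0.1072, 0.1287]
ee_rot: [-3.141, -0.002, 3.083]
force: [-0.4, 0.7, -0.3]
width: 0.0872
```

```bash
python3 s.py .4435 .1085 .026 87; python3 - <<'E'
from h import *
p,d=arm.grab_frame("side"); cv2.imwrite("pics/s7.png",p[:,:,::-1])
E
```

```text
t 23.925 p [0.4436 0.1072 0.1287] rpy [-3.1405 -0.0016  3.0829] q6 -2.299857018857155 jaw deg 86.6364115401523 tilt [-0.0016 -0.001  -1.    ] w 0.0872414008131581 F [-0.4083  0.715  -0.308 ]
units [-0.0031  0.033  -2.568 ]
turn units 0.06059807664128414 pinch -0.0188
```

View pics/s7.png

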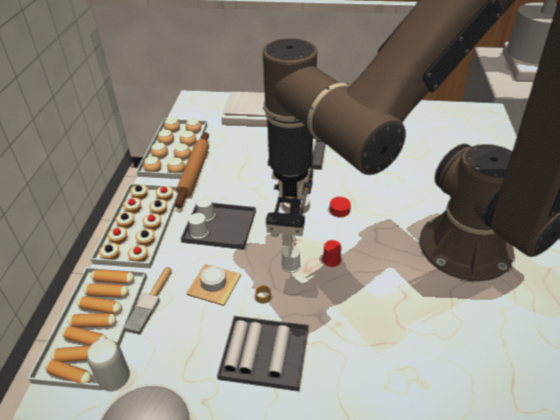

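The tube lies parallel in its tray at (280,350). The gripper is over the grey dariole at (290,258), with the red one clear at (332,253). I'll descend and grip.

drive_tool:
  targets:
    - [0,0.03,-0.7,0,0,0]
    - [0,0,-0.7,0,0,0]
    - [0,0,-0.7,0,0,0]
    - [0,0,-0.45,0,0,0]
    - [0,0,0,0,0,0]

```text
t: 24.6
eef_pos: [0.443, 0.1085, 0.026]
ee_rot: [-3.139, -0.003, 3.087]
force: [0.2, -0.0, 1.1]
width: 0.0875
```

drive_tool:
  targets:
    - [0,0,0,0,0,0]
    - [0,0,0,0,0,0]
    - [0,0,0,0,0,0]
    - [0,0,0,0,0,0]
    - [0,0,0,0,0,0]
  claw: 0
  newtons: 15

```text
t: 25.22
eef_pos: [0.4444, 0.1094, 0.028]
ee_rot: [3.141, 0.0, 3.087]
force: [-1.1, -0.2, 3.1]
width: 0.0442
```

drive_tool:
  targets:
    - [0,0,0,0,0,0]
    - [0,0,0.4,0,0,0]
    - [0,0,0.8,0,0,0]
    - [0,0,0.9,0,0,0]
    - [0,0,0.9,0,0,0]

```text
t: 25.85
eef_pos: [0.444, 0.1092, 0.1487]
ee_rot: [-3.141, -0.001, 3.086]
force: [0.8, 1.6, -1.2]
width: 0.0443
```

```bash
python3 s.py .6185 -.0135 .03 86.8; python3 - <<'E'
from m import *
p,d=arm.grab_frame("top"); P=cloud(d,"top"); 
p,d=arm.grab_frame("side"); Q=cloud(d,"side"); 
for P in(P,Q):
  # tray D wall tops
  p=at(P,(.65,-.014),.14,.012,.021); p=p[p[:,0]<.66]; print(*rect(p),p.mean(0),[np.percentile(p[:,i],[1,99]) for i in(0,1)])
E
```

```text
t 25.85 p [0.444  0.1092 0.1487] rpy [-3.1413 -0.0005  3.0864] q6 -2.299691223159845 jaw deg 86.83929594417887 tilt [-0.0005 -0.0002 -1.    ] w 0.04430895575496175 F [ 0.7871  1.6429 -1.1526]
units [ 4.3629 -3.0666 -2.967 ]
turn units -0.006549324029812453 pinch -0.0188
[614.1 -11.8] [150.2  99. ] 86.7 200 [ 0.5913 -0.0169  0.018 ] [array([0.5612, 0.6582]), array([-0.0886,  0.0636])]
[613.2 -10.9] [155.7  98.6] 87.4 235 [ 0.5991 -0.0086  0.0168] [array([0.5616, 0.6586]), array([-0.0899,  0.0669])]
```

drive_tool:
  targets:
    - [0.87,-0.61,0,0,0,0]
    - [0.87,-0.61,0,0,0,0]
    - [0.87,-0.61,0,0,0,0]
    - [0.87,-0.61,0,0,0,0]
    - [0.88,-0.61,0,0,0,0]

```text
t: 26.58
eef_pos: [0.6194, -0.0136, 0.1465]
ee_rot: [-3.141, -0.001, 3.086]
force: [0.1, 1.4, -0.6]
width: 0.0441
```

drive_tool:
  targets:
    - [0,0,-0.7,0,0,0]
    - [0,0,-0.7,0,0,0]
    - [0,0,-0.7,0,0,0]
    - [0,0,-0.5,0,0,0]
    - [0,0,-0.2,0,0,0]

```text
t: 27.2
eef_pos: [0.6174, -0.0129, 0.0335]
ee_rot: [-3.141, -0.003, 3.086]
force: [-0.3, -0.4, -1.1]
width: 0.0443
```

drive_tool:
  targets:
    - [0,0,-0.1,0,0,0]
    - [0,0,0,0,0,0]

```text
t: 27.45
eef_pos: [0.619, -0.0126, 0.0321]
ee_rot: [3.142, 0.001, 3.087]
force: [-0.2, 0.6, -0.6]
width: 0.0446
```

```bash
python3 s.py .6185 -.0135 .0315 86.8
```

```text
t 27.45 p [ 0.619  -0.0126  0.0321] rpy [3.1415 0.0005 3.0867] q6 -1.9204884033124445 jaw deg 86.85674167967348 tilt [ 0.0005  0.0001 -1.    ] w 0.04457752635868841 F [-0.2458  0.5788 -0.5892]
units [-0.0127 -0.0235 -0.0149]
turn units -0.009456946612246497 pinch -0.0188
```

drive_tool:
  targets:
    - [0,0,0,0,0,0]
    - [0,0,0,0,0,0]
    - [0,0,0,0,0,0]
  claw: 0.75

```text
t: 27.82
eef_pos: [0.6189, -0.0126, 0.0322]
ee_rot: [3.141, 0.001, 3.087]
force: [-0.1, -0.5, -0.5]
width: 0.0645
```

drive_tool:
  targets:
    - [0,0,0.5,0,0,0]
    - [0,0,0.8,0,0,0]
    - [0,0,0.8,0,0,0]
    - [0,0,0.8,0,0,0]

```text
t: 28.32
eef_pos: [0.6186, -0.0127, 0.149]
ee_rot: [3.142, 0.0, 3.087]
force: [-0.4, 0.2, 0.0]
width: 0.0656
```

drive_tool:
  targets:
    - [0.02,0.99,0,0,0,0]
    - [0.02,0.99,0,0,0,0]
    - [0.02,0.99,0,0,0,0]
    - [0.02,0.99,-0.5,0,0,0]
    - [0.02,0.99,-0.8,0,0,0]
  claw: 1

```text
t: 28.95
eef_pos: [0.6236, 0.1871, 0.0967]
ee_rot: [3.14, 0.003, 3.087]
force: [1.2, 0.0, 0.6]
width: 0.0874
```

```bash
python3 s.py .623 .1866 .022 86.8; python3 - <<'E'
from m import *
p,d=arm.grab_frame("side"); Q=cloud(d,"side"); cv2.imwrite("pics/s8.png",cv2.resize(p[130:330,170:350,::-1],None,fx=3,fy=3))
P,d=arm.grab_frame("top"); P=cloud(d,"top")
for P in(P,Q):
  for n,c,r,a,b in[("small",(.623,.187),.05,.03,.05),("low",(.4517,-.1167),.06,.024,.036),("dar",(.6185,-.0135),.04,.048,.065)]:
    p=at(P,c,r,a,b); print(n,*(rect(p) if len(p)>9 else [0]),np.median(p[:,2]) if len(p) else 0)
E
```

```text
t 28.95 p [0.6236 0.1871 0.0967] rpy [3.1398 0.0029 3.0867] q6 -2.2165885680519364 jaw deg 86.85617746304463 tilt [ 0.003   0.0017 -1.    ] w 0.08736771003889597 F [1.2421 0.04   0.5582]
units [-0.015  -0.0131 -1.868 ]
turn units -0.009362910507438945 pinch -0.0188
small [604.5 188.9] [26.5 41.7] 21.8 127 0.03669953159712869
low [ 451.8 -116.6] [77.4 77.3] 89.0 958 0.02914027590588797
dar [617.8 -11.7] [40.3 43.5] 88.4 308 0.05542739222234905
small [619.6 188.1] [60.5 54.1] 64.5 345 0.03674012413858041
low [ 452.3 -116.9] [77.4 81. ] 21.9 440 0.02926211068375295
dar 0 0.050039380338798845
```

View pics/s8.png

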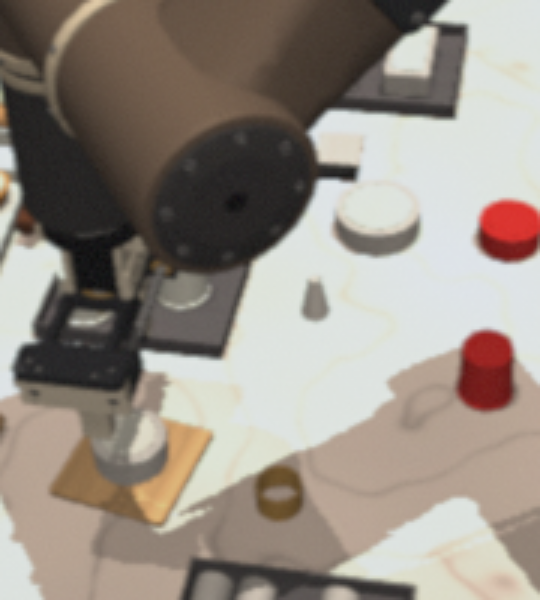

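The dariole stands in its tray, top at .055. The fingers straddle the small round on the board at (130,440). I'll grip it.

drive_tool:
  targets:
    - [0,0,-0.6,0,0,0]
    - [0,0,-0.6,0,0,0]
    - [0,0,-0.45,0,0,0]
    - [0,0,-0.15,0,0,0]
    - [0,0,0,0,0,0]

```text
t: 29.68
eef_pos: [0.6229, 0.1852, 0.0238]
ee_rot: [-3.141, -0.0, 3.086]
force: [-0.4, -0.2, 0.2]
width: 0.0874
```

drive_tool:
  targets:
    - [0,0,0,0,0,0]
    - [0,0,0,0,0,0]
    - [0,0,0,0,0,0]
    - [0,0,0,0,0,0]
    - [0,0,0,0,0,0]
  claw: 0
  newtons: 15

```text
t: 30.3
eef_pos: [0.623, 0.1856, 0.0242]
ee_rot: [3.141, 0.001, 3.087]
force: [-1.6, 0.5, 3.2]
width: 0.0594
```

drive_tool:
  targets:
    - [0,0,0,0,0,0]
    - [0,0,0.4,0,0,0]
    - [0,0,0.8,0,0,0]
    - [0,0,0.9,0,0,0]
    - [0,0,0.9,0,0,0]

```text
t: 30.92
eef_pos: [0.6223, 0.185, 0.1453]
ee_rot: [-3.141, -0.001, 3.086]
force: [-0.3, 0.4, -1.2]
width: 0.0594
```

```bash
python3 s.py .4519 -.1167 .043
```

```text
t 30.925 p [0.6223 0.185  0.1453] rpy [-3.1412 -0.0006  3.0864] q6 -2.21474498777717 jaw deg 86.8403375067634 tilt [-0.0006 -0.0004 -1.    ] w 0.059413810137942516 F [-0.3235  0.3845 -1.2078]
units [-4.2603 -7.5422 -2.557 ]
```

drive_tool:
  targets:
    - [-0.43,-0.75,0,0,0,0]
    - [-0.43,-0.75,0,0,0,0]
    - [-0.43,-0.75,0,0,0,0]
    - [-0.43,-0.75,0,0,0,0]
    - [-0.43,-0.75,0,0,0,0]

```text
t: 31.55
eef_pos: [0.5358, 0.0342, 0.1443]
ee_rot: [-3.141, -0.0, 3.087]
force: [-0.5, 0.1, -1.2]
width: 0.0593
```

drive_tool:
  targets:
    - [-0.43,-0.75,0,0,0,0]
    - [-0.42,-0.75,0,0,0,0]
    - [-0.42,-0.76,-0.2,0,0,0]
    - [-0.42,-0.76,-0.4,0,0,0]
    - [-0.42,-0.76,-0.4,0,0,0]

```text
t: 32.17
eef_pos: [0.4516, -0.1168, 0.1041]
ee_rot: [3.141, 0.001, 3.087]
force: [0.3, 0.4, -1.2]
width: 0.0595
```

drive_tool:
  targets:
    - [0,0,-0.5,0,0,0]
    - [0,0,-0.3,0,0,0]
    - [0,0,0,0,0,0]

```text
t: 32.55
eef_pos: [0.452, -0.1158, 0.0714]
ee_rot: [-3.141, -0.002, 3.087]
force: [0.9, 0.3, -1.3]
width: 0.059
```

```bash
python3 s.py .4519 -.1167 .0447; python3 - <<'E'
from h import *
p,d=arm.grab_frame("side"); cv2.imwrite("pics/s9.png",cv2.resize(p[150:230,240:350,::-1],None,fx=6,fy=6,interpolation=cv2.INTER_CUBIC))
E
```

```text
t 32.55 p [ 0.452  -0.1158  0.0714] rpy [-3.1413 -0.0015  3.0868] q6 -1.7984842208015954 jaw deg 86.86064577595288 tilt [-0.0016 -0.0003 -1.    ] w 0.05900372683890819 F [ 0.9125  0.2673 -1.2706]
units [-0.0015 -0.0235 -0.6677]
```

View pics/s9.png

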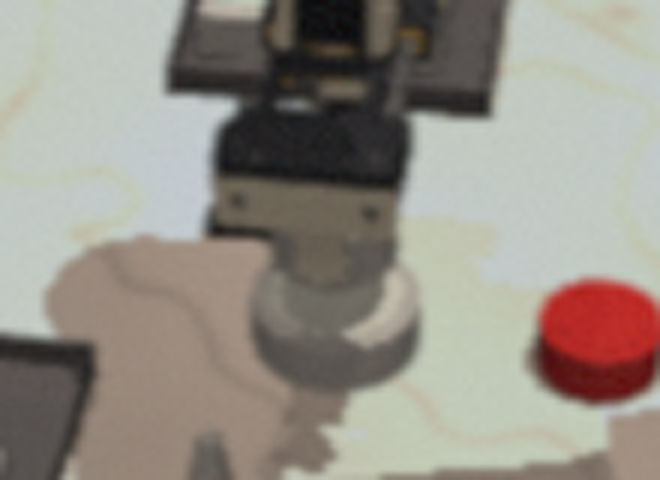

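The small tin is centred over the large one at (335,310). I'll lower, release and rise.

drive_tool:
  targets:
    - [0,0,-0.4,0,0,0]
    - [0,0,-0.2,0,0,0]
    - [0,0,-0.05,0,0,0]
    - [0,0,0,0,0,0]

```text
t: 33.1
eef_pos: [0.4526, -0.1158, 0.046]
ee_rot: [-3.142, 0.0, 3.087]
force: [0.8, -0.2, -0.7]
width: 0.0594
```

drive_tool:
  targets:
    - [0,0,0,0,0,0]
    - [0,0,0,0,0,0]
    - [0,0,0,0,0,0]
    - [0,0,0,0,0,0]
  claw: 1

```text
t: 33.6
eef_pos: [0.4524, -0.1159, 0.0459]
ee_rot: [3.142, 0.0, 3.087]
force: [0.0, 0.3, 0.2]
width: 0.0871
```

drive_tool:
  targets:
    - [0,0,0.4,0,0,0]
    - [0,0,0.9,0,0,0]
    - [0,0,0.9,0,0,0]
    - [0,0,0.9,0,0,0]
    - [0,0,0.9,0,0,0]

```text
t: 34.22
eef_pos: [0.4521, -0.1159, 0.2071]
ee_rot: [3.141, 0.0, 3.087]
force: [0.8, -0.1, -0.6]
width: 0.0881
```

drive_tool:
  targets:
    - [-0.2,-0.9,0.3,0,0,0]
    - [-0.2,-0.9,0.3,0,0,0]
    - [-0.2,-0.9,0.3,0,0,0]
    - [-0.2,-0.9,0.3,0,0,0]
    - [-0.2,-0.9,0.3,0,0,0]

```text
t: 34.85
eef_pos: [0.4118, -0.2969, 0.2662]
ee_rot: [3.142, 0.0, 3.087]
force: [1.0, 0.6, -0.2]
width: 0.0874
```

drive_tool:
  targets:
    - [-0.3,-0.9,0,0,0,0]
    - [-0.3,-0.9,0,0,0,0]
    - [-0.3,-0.9,0,0,0,0]
    - [-0.3,-0.9,0,0,0,0]
    - [-0.3,-0.9,0,0,0,0]

```text
t: 35.48
eef_pos: [0.3517, -0.477, 0.2657]
ee_rot: [3.141, -0.0, 3.086]
force: [0.1, 0.8, 0.4]
width: 0.0875
```

```bash
python3 s.py; python3 - <<'E'
from m import *
p,d=arm.grab_frame("side"); Q=cloud(d,"side")
p,d=arm.grab_frame("top"); P=cloud(d,"top"); cv2.imwrite("pics/t9.png",p[:,:,::-1])
for P in(P,Q):
  print()
  for n,c,r,a,b in[("small",(.452,-.1167),.05,.048,.07),("low",(.4517,-.1167),.06,.02,.036),("dar",(.6185,-.0135),.04,.048,.065),("obl",(.437,-.37),.06,.027,.045),("tube",(.4435,.366),.07,.022,.045)]:
    p=at(P,c,r,a,b); p=p[p[:,0]<.481] if n in("obl","tube") else p; print(n,*(rect(p) if len(p)>9 else [0]),np.percentile(p[:,2],[50,95]) if len(p) else 0)
E
```

```text
t 35.475 p [ 0.3517 -0.477   0.2657] rpy [ 3.1415 -0.      3.0865] q6 -1.0199872665863743 jaw deg 86.84338513010282 tilt [-0.      0.0001 -1.    ] w 0.08745807439895151 F [0.0903 0.7921 0.3703]

small [ 453.7 -115.8] [57.8 57.4] 89.1 577 [0.057 0.06 ]
low [ 451.8 -116.6] [77.3 77.3] 88.3 380 [0.0287 0.0316]
dar [617.9 -11.6] [40.3 42.9] 88.5 308 [0.0556 0.0587]
obl [ 438.1 -368. ] [93.3 47.3] 88.8 890 [0.0342 0.0372]
tube [423.8 366. ] [112.4  66.4] 87.0 551 [0.0295 0.0334]

small [ 453.4 -114.8] [59.7 58. ] 38.6 276 [0.0569 0.06  ]
low [ 450.2 -107.2] [79.5 65.6] 12.0 226 [0.0286 0.0338]
dar [618.4 -11.8] [42.7 44.1] 8.6 173 [0.0556 0.0596]
obl [ 438.8 -367.3] [98.2 48.2] 87.3 273 [0.0341 0.0373]
tube [425.3 366.5] [113.   65.4] 86.8 598 [0.0297 0.0336]
```

View pics/t9.png

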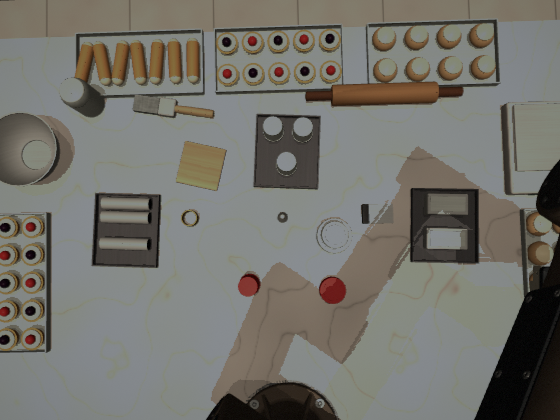

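The picture shows everything in place: the tube at (125,244) parallel in its tray, the dariole at (286,163), the oblong at (446,238), and the two rounds concentric at (334,234). I'm handing in.

```bash
python3 -c "
from station import arm
print(arm.job_done())"
```

```text
the job is handed in; nothing more can be done
None
```

The job is handed in: the oblong tin, tube and dariole are each in the empty half of their kind's tray. The small round tin is back on the large one, about 2 mm off centre. It took about 36 s of the 134 s, and no verdict was reported.

My last checks, from both cameras:
- **Oblong tin:** about 2–3 mm from the middle of the free half, top at 34 mm and within a few degrees of parallel.
- **Dariole:** within about 2 mm of my estimate of the middle of the free half, top at 55–56 mm.
- **Small round:** top at 57 mm, where 56 mm is expected.
- **Large round:** at the same position before and after the small tin went back. It could only be seen in full once the oblong was out, so its starting point comes from the partly hidden view; the two agree within about 3 mm.
- **Red look-alikes:** not touched. The gripper ended clear of everything.

One check was poor: my depth fit for the tube caught the tray wall too (66 mm wide, where 28 mm was expected). I judged its place from the pictures, where it lies parallel and flat, and from the release pose, about 1 mm from the middle of the free half.

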